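# Unscrew the rotor cover and take the sample tube out of its slanted pocket

## Task

Unscrew the cover of the centrifuge rotor by its knurled knob, anticlockwise and letting it rise on its thread, then lift it off and lay it knob up on the dark bench mat. Draw the sample tube, the one with the tall cap, out along its slanted pocket and stand it upright in an empty place of the tube rack, never tipping it much further over than it leans in the rotor. Leave the balance tube with the flat cap in the rotor, and do not disturb the other things on the bench.

Things in the scene. Friction and masses are not known exactly. Their poses are not given: they have to be found in the camera images.
- rotor: aluminium centrifuge rotor, fixed, cannot turn; 242 mm across its foot, 195 mm across its flat top deck. Origin on the bench under its centre, z up; deck 75 mm above it. Six 28 mm pockets cross the deck 66 mm from the centre, every 60 degrees from +x, leaning 34 degrees from vertical: top towards the rotor's axis, bottom outward. Sample tube at +x, balance tube at -x, the rest empty
- stud_top (a point): top of the steel threaded stud in the rotor's centre, 38 mm above the deck, z up. It is 31 mm across the thread: coarse, right-hand, three starts, 24 mm of rise a turn
- cover_knob (a point): centre of the cover's knurled black knob, 54 mm across, 41 mm tall; z up along its axis. Knob and cover are one piece, 0.26 kg: clear dome 178 mm across, rim 77 mm below this point (on the deck at the start), flange 66 mm across with its top 20 mm below. To pass over the stud and the caps the rim must rise 55 mm above the deck
- cover_rim (a point): centre of the open underside of the same cover, at its rim. The cover unscrews anticlockwise seen from above, rising 3.8 mm a radian (1 mm of play); it is free after 200 degrees (3.5 rad, 13 mm up) and lifts straight off from there to 310 degrees; it stays where it is left part-way
- mat: dark grey bench mat, fixed, 240 x 240 x 4 mm; origin under its centre on the bench, z up
- sample_mid (a point): sample tube, half-way up, on its axis; z along the tube to its cap. Round-bottomed, 25 mm across, 94 mm long in all, 0.05 kg; tall ribbed cap 31 mm across and 26 mm tall, its centre 34 mm from this point along +z. It leans with its pocket, 1.5 mm of play; the cap stands 16 to 42 mm out of the deck along the slope, the lower 52 mm of the tube is in the pocket
- balance_mid (a point): the balance tube, half-way up, in the opposite pocket; z along the tube to its cap. Same tube, 74 mm long, with a flat cap 31 mm across and 9 mm tall. Stays in the rotor
- rack: white plastic tube rack, fixed, 190 mm long along its x, 64 mm wide along its y, 62 mm tall; origin under its centre on the bench, z up. It has three square places 34 mm wide in a row along x, 60 mm apart; a tube stands on the floor 4 mm above the bench, so the centre of its cap is then 85 mm above the bench
- rack_place0 (a point): centre of the empty rack place at -x, at the rack's top face, 62 mm above the bench
- rack_place1 (a point): centre of the middle rack place, empty, at the rack's top face
- stored_mid (a point): another tube of the sample's kind, half-way up, standing in the rack place at +x. Stays there
- bottle: bystander: glass bottle with a cap, 80 mm across, 150 mm tall; origin centre of its underside
- tipbox: bystander: yellow box of pipette tips, 86 x 122 x 85 mm; origin centre of its underside

How it is judged:
By the outcome, as a careful person would: the job done as asked, in the order asked, and still so for the second after the job is handed in, with the robot touching nothing.
It also fails if it takes over 70 s, if anything falls off the work surface, if the arm or the gripper's body presses on something with over 40 N, if the wrist force passes 120 N, or if a joint passes its speed limit or range.

## Robot

A 7-joint arm with a two-finger parallel gripper is mounted at the origin on the work surface. World frame = base frame: x ahead of the robot, y to its left, z up, the work surface at z = 0. Lengths are in m, angles in rad, forces in N, time in s.
With the tool pointing down it reaches from about 0.4 to 0.85 m from the base axis. Payload 4.5 kg.
Tool frame: the origin (TCP) lies at the very end of the fingers, on their centre line; the grasp point (between the pads) lies 19 mm behind it (arm.hold_point_z is the distance from the TCP to the grasp point, in m); x points along the fingers, z is the direction in which the jaws open and shut, and the axes are right-handed (so a half turn about x gives the same grasp; the last joint's range is limited). The gripper opens to 88 mm and grips with 3 to 60 N. Pads are 18 mm wide; open, the fingers measure 123 mm over their backs; the gripper's body (75 mm by 187 mm) begins 45 mm behind the grasp point.
Start: joints at [-1.205, 0.689, -0.195, 1.565, 0.157, 0.902, -0.215], TCP at [0.204, 0.591, 0.239] pointing down, gripper open.
Joint ranges: [-3.01, 3.01], [-0.46, 2.08], [-1.47, 1.51], [0.13, 2.56], [-1, 4.14], [0.04, 2.09], [-2.66, 2.66]. Speed limits (rad/s): [2.57, 2.57, 3.14, 3.14, 3.14, 3.14, 3.14].

## Interface

Orientations are given as [roll, pitch, yaw] about the fixed x, y, z axes, in that order (R = Rz(yaw) Ry(pitch) Rx(roll)).
In Python, from bench import arm gives the robot as it stands.
- The arm moves only by the tool jog_arm, never from a script. Its argument "motion" is a list of rows, each a list of 7 numbers: the turn, a rotation vector about the tool's x, y, z in rad, then the shift along the tool's x, y, z in mm, then the closure, from 0 (fully open) to 1 (shut). A call has 1 to 20 rows; each row shifts and turns the commanded pose from where the row before left it, along the tool's axes as they then stand; what a row does not reach is not made up. A row lasts 1/8 s, in which the tool goes at most 62.5 mm and 10.7 degrees, less where a joint would pass 70% of its speed; a pose out of reach is approached as far as the arm can. A call with a gripper value outside its range is refused whole. The fingers move at their own pace and stop on an object; "grip_force" is the grip in N (left out, the last holds). Time passes only in rows, so rows that do not move let the fingers close. It gives the time, the measured TCP pose, the force and the opening at its end, in the units of the state.
- arm.observe(): the state, without advancing time (a new reading comes with each control period).
- arm.grab_frame(name): name is "scene" or "top"; returns a dict with "frame" (384x512x3 uint8, blue, green, red), "intrinsics" (3x3 intrinsics, pixels), "dist" ([k1, k2, p1, p2, k3] as OpenCV has them; the pictures are not rectified), "extrinsics" (4x4, takes a point from world to camera coordinates). Camera axes: x right, y down, z forward; pixel columns grow to the right and rows downward; lengths in m; the calibration is good to about 2 mm. A picture is of the moment at which its call begins. There is no depth.
- arm.close_job(): hands the job in, once; it reports no verdict.
The state is a dict: "t": time; "joints": joint angles; "qd": joint speeds; "joint_efforts": joint torques, N m; "eef_pos": TCP position; "eef_rot": TCP orientation; "wrist_force": force on the tool from outside, world axes, zero at the start; "wrist_torque": the same for the moment, N m; "finger_gap": finger opening in m.
Only numpy, scipy, OpenCV 4.12 (cv2) and the standard library are available. Lean on these libraries where they do the work, as an engineer would, in place of code of your own. Each camera call takes 0.05 s, during which the arm holds its last target.

## Working session

There is one attempt and no reset: what is moved stays moved. The work goes in short steps, Python scripts to look and compute and a tool call to move; the robot and the scene stay as the last step left them, time stands still between calls to the robot, and variables do not carry over. Pictures are saved under pics/ and viewed, and the job is handed in when it is done.

Besides the shell and the picture viewer there is one more tool, called after ">>>" as name([rows], argument=value, ...), one row to a line, values as JSON. jog_arm: Moves the arm, as the interface text tells. Its arguments: {"type":"object","properties":{"motion":{"type":"array","items":{"type":"array","items":{"type":"number"}}},"grip_force":{"type":"number"}},"required":["motion"]}

```bash
ls; mkdir -p pics; python3 - <<'E'
from bench import arm
import cv2
s=arm.observe(); print(s)
for n in("scene","top"):
    f=arm.grab_frame(n); cv2.imwrite(f"pics/{n}0.png",f["frame"]); print(n,f["intrinsics"],f["dist"],f["extrinsics"])
    import numpy as np; np.savez(f"{n}0.npz",**f)
E
```

```text
pics
{'t': 0.0, 'joints': array([-1.20518649,  0.68997159, -0.19452414,  1.56631776,  0.15730814,
        0.90250294, -0.21511555]), 'qd': array([-2.99645965e-04, -1.22278872e-03,  6.21949905e-04, -2.39431500e-04,
        9.64392203e-04, -5.46258829e-05, -3.49100382e-04]), 'joint_efforts': array([ 8.88958566e-04, -5.27573669e+01, -1.26713030e+00, -1.53426307e+01,
       -5.27948211e-02,  6.65924745e-03,  1.85164222e-04]), 'eef_pos': array([0.20343814, 0.59030763, 0.23792503]), 'eef_rot': array([-3.06848524,  1.56898978, -1.82942023]), 'wrist_force': array([0.39114122, 0.3549845 , 0.54773356]), 'wrist_torque': array([ 0.00383289, -0.00812233,  0.02642646]), 'finger_gap': 0.08786571470298546}
scene [[454.16947704   0.         254.35907054]
 [  0.         454.16947704 193.93407766]
 [  0.           0.           1.        ]] [-0.04592713  0.          0.          0.          0.        ] [[ 0.81350942  0.58138335 -0.0139936  -0.43435492]
 [ 0.43602814 -0.62568792 -0.64683389 -0.15915483]
 [-0.38481408  0.52010386 -0.76250252  1.42195221]
 [ 0.          0.          0.          1.        ]]
top [[420.14179142   0.         258.16516001]
 [  0.         420.14179142 189.27461651]
 [  0.           0.           1.        ]] [-0.13797602  0.          0.          0.          0.        ] [[ 0.0127333  -0.99948055 -0.02960559  0.02313332]
 [-0.99213634 -0.0089418  -0.12484199  0.551108  ]
 [ 0.12451242  0.03096243 -0.99173484  1.27936413]
 [ 0.          0.          0.          1.        ]]
```

View pics/scene0.png

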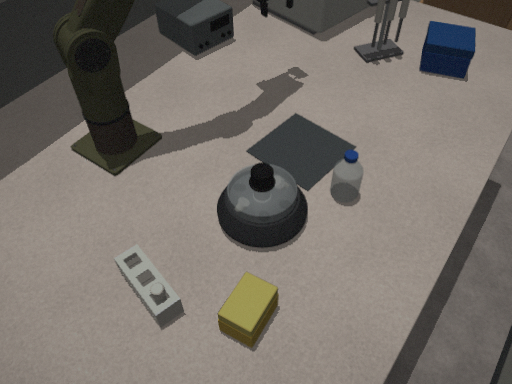

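View pics/top0.png

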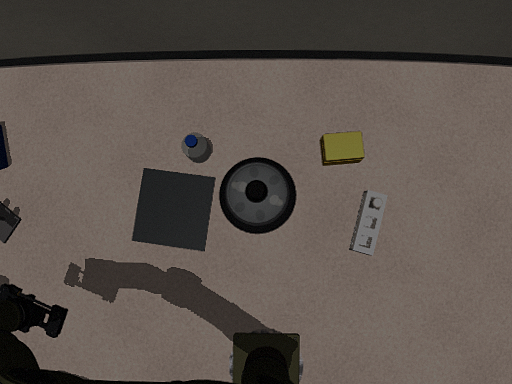

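```bash
python3 - <<'E'
import cv2,numpy as np
for n,(x0,y0,w,h),k in(("scene",(205,150,115,100),6),("top",(210,150,95,90),6),("top",(340,180,60,80),7),("scene",(105,235,90,95),6)):
    f=np.load(n+"0.npz")["frame"][y0:y0+h,x0:x0+w]
    g=np.clip(255*(f/255.)**0.6,0,255).astype(np.uint8)
    cv2.imwrite(f"pics/c_{n}_{x0}.png",cv2.resize(g,None,fx=k,fy=k,interpolation=cv2.INTER_CUBIC))
E
```

```text
(no output)
```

View pics/c_scene_205.png

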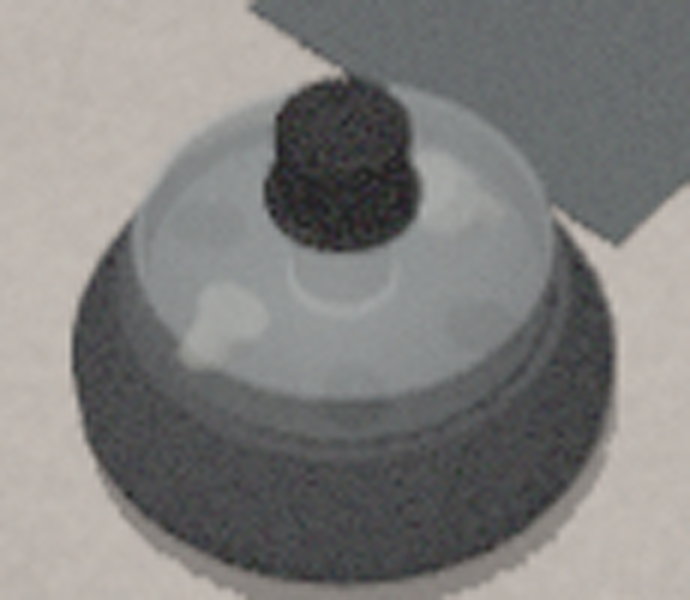

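View pics/c_top_210.png

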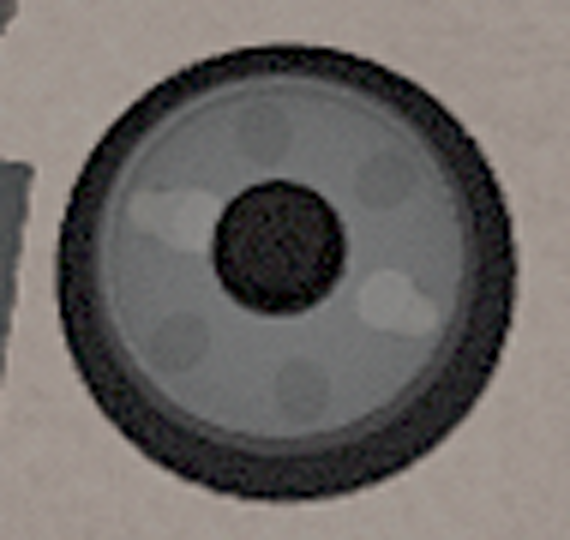

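View pics/c_top_340.png

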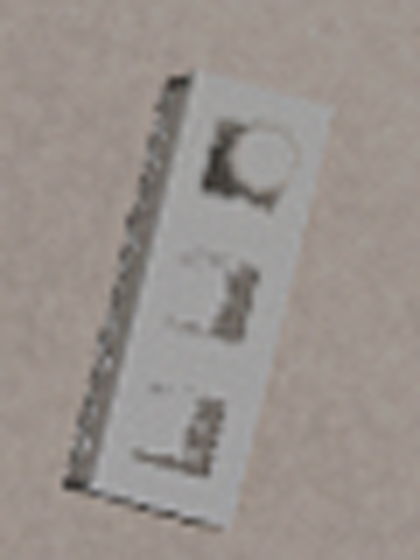

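View pics/c_scene_105.png

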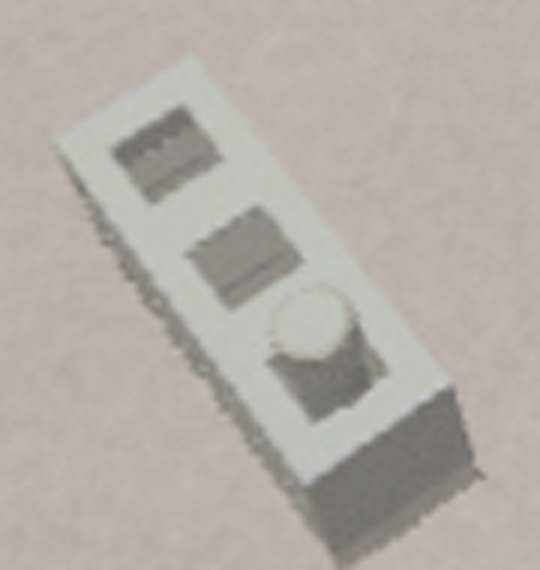

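```bash
cat > h.py <<'E'
import numpy as np,cv2
from scipy.optimize import least_squares
def load(n,tag="0"): return np.load(f"{n}{tag}.npz")
C={n:load(n) for n in("scene","top")}
def proj(n,P):
    c=C[n];E=c["extrinsics"]; P=np.atleast_2d(P).astype(float)
    return cv2.projectPoints(P,cv2.Rodrigues(E[:3,:3])[0],E[:3,3],c["intrinsics"],c["dist"])[0][:,0]
def ray(n,uv):
    c=C[n];E=c["extrinsics"];R=E[:3,:3]
    d=cv2.undistortPoints(np.array([[uv]],float),c["intrinsics"],c["dist"])[0,0]
    return -R.T@E[:3,3], R.T@np.array([d[0],d[1],1])
def onz(n,uv,z):
    o,d=ray(n,uv); return o+d*(z-o[2])/d[2]
def tri(a,b):
    f=lambda X:np.r_[proj("scene",X)[0]-a,proj("top",X)[0]-b]
    r=least_squares(f,[.6,0,.1]); return r.x,r.fun
def Tz(yaw,o): 
    c,s=np.cos(yaw),np.sin(yaw); return np.array([[c,-s,0],[s,c,0],[0,0,1]]),np.r_[o,0]
E
python3 - <<'E'
from h import *
s=lambda x,y:(205+x/6-.4,150+y/6-.4); t=lambda x,y:(210+x/6-.4,150+y/6-.4)
print("knobtop",onz("top",t(280,247),.1725),onz("scene",s(344,123),.1725), tri(s(344,123),t(280,247)))
rt=lambda x,y:(340+x/7-.4,180+y/7-.4); rs=lambda x,y:(105+x/6-.4,235+y/6-.4)
# top face corners of rack z=.062 : far-left etc
for p in [(193,70),(332,105),(225,530),(95,485)]: print("racktop",onz("top",rt(*p),.062))
for p in [(192,55),(455,385),(308,485),(58,142)]: print("rackscene",onz("scene",rs(*p),.062))
print("mat top");
for p in [(145,169),(215,178),(205,250),(133,241)]: print(onz("top",p,.004))
for p in [(296,116),(355,147),(307,185),(248,150)]: print(onz("scene",p,.004))
E
```

```text
knobtop [0.52929261 0.03009168 0.1725    ] [0.53582259 0.0330997  0.1725    ] (array([0.532508  , 0.03280429, 0.17000492]), array([-1.18561655,  0.2104601 , -0.92117682, -1.03899786]))
racktop [ 0.5494289  -0.30629928  0.062     ]
racktop [ 0.53450556 -0.3678324   0.062     ]
racktop [ 0.34946194 -0.31751358  0.062     ]
racktop [ 0.36863227 -0.26097094  0.062     ]
rackscene [ 0.36650714 -0.25668567  0.062     ]
rackscene [ 0.55179295 -0.30548672  0.062     ]
rackscene [ 0.53477835 -0.36639561  0.062     ]
rackscene [ 0.35237063 -0.31735773  0.062     ]
mat top
[0.61843776 0.40264662 0.004     ]
[0.59012487 0.16995828 0.004     ]
[0.35900488 0.19637189 0.004     ]
[0.38275274 0.43222211 0.004     ]
[0.39689491 0.42694933 0.004     ]
[0.62343744 0.40621331 0.004     ]
[0.58340136 0.1887196  0.004     ]
[0.36141138 0.20804896 0.004     ]
```

```bash
cat >> h.py <<'E'
def circle(o,r,z,n=72):
    a=np.linspace(0,2*np.pi,n); return np.c_[o[0]+r*np.cos(a),o[1]+r*np.sin(a),0*a+z]
def draw(img,n,P,x0,y0,k,col):
    q=proj(n,P); q=((q-[x0,y0]+.5)*k-.5); cv2.polylines(img,[np.round(q).astype(int)],False,col,1,cv2.LINE_AA)
def crop(n,box,k,tag="0",gam=.6):
    x0,y0,w,h=box; f=load(n,tag)["frame"][y0:y0+h,x0:x0+w]
    g=np.clip(255*(f/255.)**gam,0,255).astype(np.uint8)
    return cv2.resize(g,None,fx=k,fy=k,interpolation=cv2.INTER_CUBIC)
E
cat > ov.py <<'E'
from h import *
import sys
o=np.array([float(sys.argv[1]),float(sys.argv[2])]);yaw=float(sys.argv[3]);
B={"scene":((205,150,115,100),6),"top":((210,150,95,90),6)}
ims=[]
for n,(b,k) in B.items():
    im=crop(n,b,k); d=lambda P,c:draw(im,n,P,b[0],b[1],k,c)
    d(circle(o,.121,0),(0,255,0)); d(circle(o,.027,.1725),(0,255,255)); d(circle(o,.033,.132),(0,255,255)); d(circle(o,.089,.075),(255,255,0))
    for i in range(6):
        a=yaw+i*np.pi/3; c=o+.066*np.array([np.cos(a),np.sin(a)]); d(circle(c,.014,.075),(0,0,255))
        if i in(0,3):
            ax=np.r_[-np.sin(.5934)*np.array([np.cos(a),np.sin(a)]),np.cos(.5934)]
            L=.042 if i==0 else .025; L0=.016
            u=np.array([-np.sin(a),np.cos(a),0]); v=np.cross(ax,u); t=np.linspace(0,6.3,40)[:,None]
            for l in(L,L0): d(np.r_[c,.075]+ax*l+.0155*(np.cos(t)*u+np.sin(t)*v),(255,0,255))
    cv2.imwrite(f"pics/ov_{n}_{sys.argv[4]}.png",im); 
E
python3 - <<'E'
from h import *
t=lambda x,y:(210+x/6-.4,150+y/6-.4); s=lambda x,y:(205+x/6-.4,150+y/6-.4)
P=np.array([onz("top",t(*p),.075)[:2] for p in[(265,132),(385,178),(302,388),(180,342)]])
print(P,P.mean(0)); c=P.mean(0); print(np.degrees(np.arctan2(*(P-c).T[::-1])))
E
python3 ov.py .5325 .0315 1.40 a
```

```text
[[ 0.59999048  0.04198883]
 [ 0.57686055 -0.01915538]
 [ 0.47001171  0.021586  ]
 [ 0.49252121  0.08332537]] [0.53484599 0.0319362 ]
[   8.77227285  -50.56823239 -170.9297827   129.47530674]
```

```bash
python3 ov.py .534 .0318 1.208 b
```

```text
(no output)
```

View pics/ov_scene_b.png

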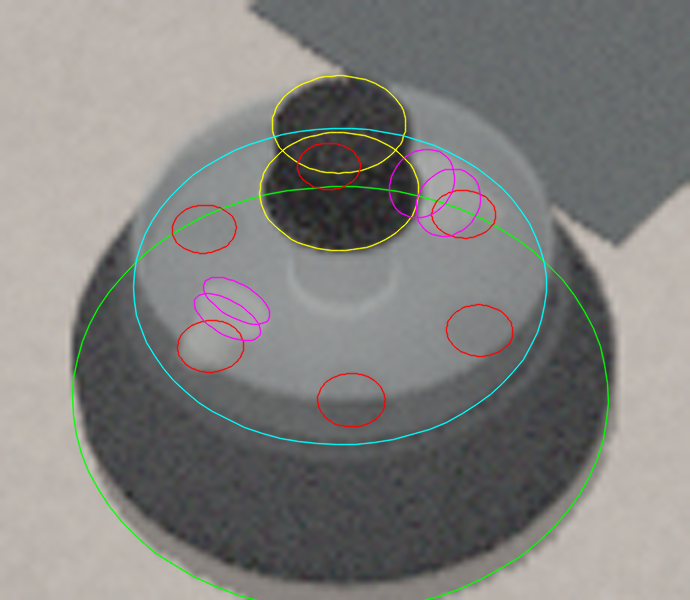

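View pics/ov_top_b.png

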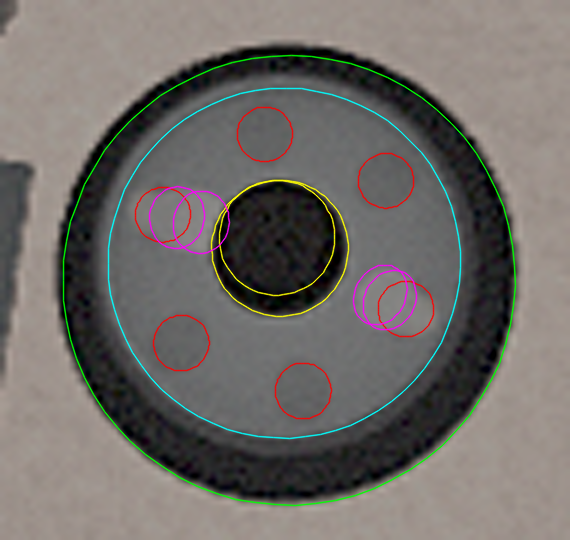

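```bash
cat > g.py <<'E'
import numpy as np
from scipy.spatial.transform import Rotation as Ro
from bench import arm
np.set_printoptions(precision=4,suppress=True)
def st():
    s=arm.observe(); R=Ro.from_euler('xyz',s["eef_rot"]); return s,R
def show():
    s,R=st(); M=R.as_matrix(); print("t %.3f"%s["t"],"p",s["eef_pos"],"F",s["wrist_force"],"T",s["wrist_torque"],"gap %.4f"%s["finger_gap"]); print("x",M[:,0],"z",M[:,2],"zyaw %.2f"%np.degrees(np.arctan2(M[1,2],M[0,2])),"j",s["joints"])
def need(p=None,Rt=None):
    s,R=st(); 
    if p is not None: print("shift mm (tool)",1000*R.inv().apply(np.array(p)-s["eef_pos"]))
    if Rt is not None: print("rotvec tool",(R.inv()*Rt).as_rotvec())
def down(zyaw): # tool x down, tool z at yaw (rad)
    z=np.array([np.cos(zyaw),np.sin(zyaw),0]);x=np.array([0,0,-1.]);return Ro.from_matrix(np.c_[x,np.cross(z,x),z])
E
python3 -c "
from g import *
show(); need([.533,.032,.26])"
```

```text
t 0.100 p [0.2035 0.5904 0.238 ] F [ 0.2423 -1.0247  0.1012] T [-0.0368  0.0076  0.0167] gap 0.0882
x [-0.0004 -0.0016 -1.    ] z [ 0.3256  0.9455 -0.0016] zyaw 71.00 j [-1.2052  0.6899 -0.1945  1.5662  0.1573  0.9025 -0.2151]
shift mm (tool) [ -21.2236 -493.3996 -420.6533]
```

>>> jog_arm([
  [0, 0, 0, -1.5, -17, -15, 0],
  [0, 0, 0, -1.5, -35, -30, 0],
  [0, 0, 0, -1.5, -35, -30, 0],
  [0, 0, 0, -1.5, -35, -30, 0],
  [0, 0, 0, -1.5, -35, -30, 0],
  [0, 0, 0, -1.5, -35, -30, 0],
  [0, 0, 0, -1.5, -35, -30, 0],
  [0, 0, 0, -1.5, -35, -30, 0],
  [0, 0, 0, -1.5, -35, -30, 0],
  [0, 0, 0, -1.5, -35, -30, 0],
  [0, 0, 0, -1.5, -35, -30, 0],
  [0, 0, 0, -1.5, -35, -30, 0],
  [0, 0, 0, -1.5, -35, -30, 0],
  [0, 0, 0, -1.5, -35, -30, 0],
  [0, 0, 0, 0, -17, -15, 0],
  [0, 0, 0, 0, 0, 0, 0],
])

```text
t: 2.1
eef_pos: [0.5294, 0.0326, 0.2592]
eef_rot: [2.83, 1.57, -2.219]
wrist_force: [-1.5, 1.0, -0.6]
finger_gap: 0.0881
```

```bash
python3 -c "
from g import *
show(); need([.533,.032,.26])"
```

```text
t 2.100 p [0.5294 0.0326 0.2592] F [-1.4519  1.0292 -0.5852] T [ 0.05    0.0534 -0.0204] gap 0.0881
x [-0.0005 -0.0007 -1.    ] z [ 0.3295  0.9441 -0.0008] zyaw 70.76 j [ 0.0158  0.5432 -0.2614  1.8228  0.188   0.8003  0.8938]
shift mm (tool) [-0.7597 -3.604   0.6042]
```

>>> jog_arm([
  [0.1, 0, 0, 1, -3.6, 0.6, 0],
  [0.18, 0, 0, 2, 0, 0, 0],
  [0.18, 0, 0, 2, 0, 0, 0],
  [0.18, 0, 0, 2, 0, 0, 0],
  [0.18, 0, 0, 2, 0, 0, 0],
  [0.18, 0, 0, 2, 0, 0, 0],
  [0.18, 0, 0, 2, 0, 0, 0],
  [0.18, 0, 0, 2, 0, 0, 0],
  [0.18, 0, 0, 2, 0, 0, 0],
  [0.18, 0, 0, 2, 0, 0, 0],
  [0.18, 0, 0, 2, 0, 0, 0],
  [0.18, 0, 0, 2, 0, 0, 0],
  [0.18, 0, 0, 2, 0, 0, 0],
  [0.18, 0, 0, 2, 0, 0, 0],
  [0.18, 0, 0, 2, 0, 0, 0],
  [0.18, 0, 0, 2, 0, 0, 0],
  [0.1, 0, 0, 2, 0, 0, 0],
  [0, 0, 0, 0, 0, 0, 0],
])

```text
t: 4.35
eef_pos: [0.5318, 0.036, 0.2262]
eef_rot: [-1.989, 1.569, 2.636]
wrist_force: [0.4, 0.2, 0.7]
finger_gap: 0.0883
```

```bash
cat > snap.py <<'E'
import sys
from g import *
import cv2
for n in sys.argv[2:]:
    f=arm.grab_frame(n); np.savez(f"{n}{sys.argv[1]}.npz",**f); cv2.imwrite(f"pics/{n}{sys.argv[1]}.png",f["frame"])
E
python3 snap.py 1 scene top; python3 -c "
from g import *
show()
from h import *
for n,b in(('scene',(190,90,140,140)),('top',(200,110,120,120))):
    cv2.imwrite(f'pics/z1_{n}.png',crop(n,b,5,'1'))
s,R=st(); p=s['eef_pos']; print(proj('scene',p),proj('top',p))"
```

```text
t 4.450 p [0.5322 0.0352 0.2265] F [ 0.1908  0.2269 -0.4258] T [-0.0294  0.1563  0.0363] gap 0.0879
x [-0.0007  0.0008 -1.    ] z [-0.0867 -0.9962 -0.0008] zyaw -94.97 j [-0.5017  0.6581  0.5948  1.8793 -0.5197  0.7638 -1.2757]
[[261.1574 153.0606]] [[253.6652 187.2133]]
```

View pics/z1_scene.png

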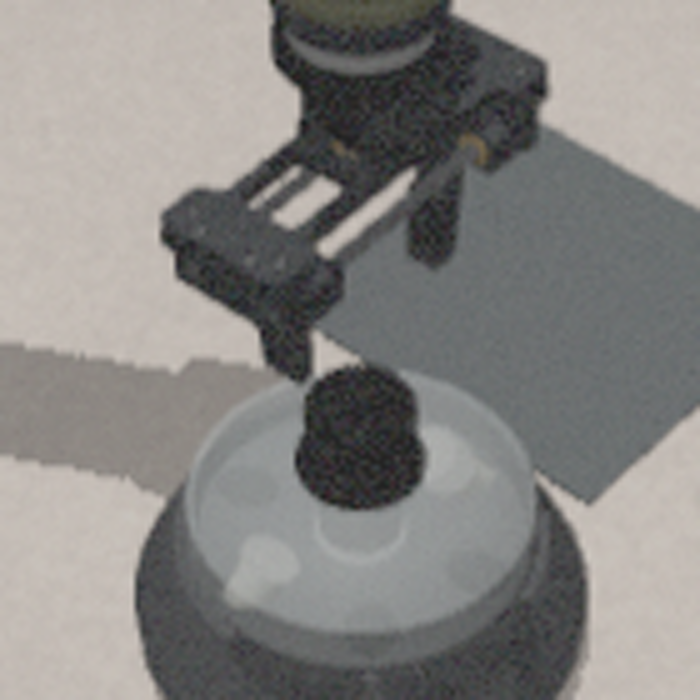

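View pics/z1_top.png

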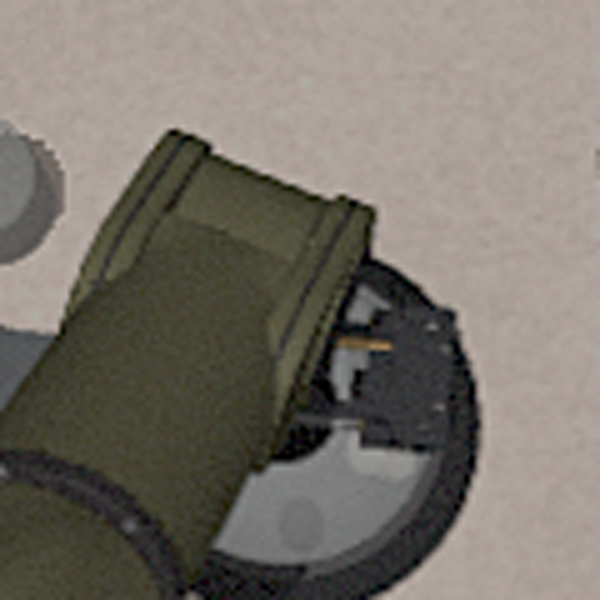

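```bash
python3 -c "
from h import *
print(onz('scene',(261.8,170.6),.1725),onz('scene',(262.2,171),.1725))
from g import *
need([.535,.0325,.137])"
```

```text
[0.53650959 0.03155183 0.1725    ] [0.53806539 0.03101586 0.1725    ]
shift mm (tool) [89.5313  3.0944  2.5561]
```

>>> jog_arm([
  [0, 0, 0, 7, 2, 3, 0],
  [0, 0, 0, 20, 0, 0, 0],
  [0, 0, 0, 20, 0, 0, 0],
  [0, 0, 0, 20, 0, 0, 0],
  [0, 0, 0, 15, 0, 0, 0],
  [0, 0, 0, 7, 0, 0, 0],
  [0, 0, 0, 0, 0, 0, 0],
], grip_force=10)

```text
t: 5.32
eef_pos: [0.5344, 0.0307, 0.1375]
eef_rot: [-1.7, 1.57, 2.922]
wrist_force: [-0.2, -0.3, -0.2]
finger_gap: 0.088
```

>>> jog_arm([
  [0, 0, 0, 0, 0, 0, 0.3],
  [0, 0, 0, 0, 0, 0, 0.6],
  [0, 0, 0, 0, 0, 0, 0.8],
  [0, 0, 0, 0, 0, 0, 0.8],
])

```text
t: 5.82
eef_pos: [0.5346, 0.0312, 0.1379]
eef_rot: [2.729, 1.57, 1.069]
wrist_force: [-0.5, 1.1, 1.7]
finger_gap: 0.0535
```

```bash
python3 -c "
from g import *
show()"
```

```text
t 5.825 p [0.5346 0.0312 0.1379] F [-0.5296  1.1358  1.7387] T [0.1868 0.1907 0.006 ] gap 0.0535
x [ 0.0004  0.0006 -1.    ] z [-0.0897 -0.996  -0.0007] zyaw -95.15 j [-0.4144  0.7802  0.465   1.9482 -0.6354  0.5615 -1.1746]
```

>>> jog_arm([
  [0, 0, 0, 0, 0, 0, 0.8],
  [-0.08, 0, 0, -0.3, 0, 0, 0.8],
  [-0.15, 0, 0, -0.57, 0, 0, 0.8],
  [-0.15, 0, 0, -0.57, 0, 0, 0.8],
  [-0.15, 0, 0, -0.57, 0, 0, 0.8],
  [0, 0, 0, 0, 0, 0, 0.8],
], grip_force=40)

```text
t: 6.58
eef_pos: [0.5341, 0.0306, 0.1395]
eef_rot: [-2.411, 1.57, 2.739]
wrist_force: [-0.6, 0.3, -1.7]
finger_gap: 0.053
```

```bash
python3 -c "
from g import *
show()"; python3 snap.py 2 scene
```

```text
t 6.575 p [0.5341 0.0306 0.1395] F [-0.6095  0.2816 -1.7328] T [ 0.0197  0.1567 -0.01  ] gap 0.0530
x [-0.0007  0.0003 -1.    ] z [ 0.4241 -0.9056 -0.0006] zyaw -64.90 j [-0.3351  0.7501  0.3243  1.9438 -0.4536  0.5197 -0.8263]
```

>>> jog_arm([
  [-0.15, 0, 0, -0.57, 0, 0, 0.8],
  [-0.15, 0, 0, -0.57, 0, 0, 0.8],
  [-0.15, 0, 0, -0.57, 0, 0, 0.8],
  [-0.15, 0, 0, -0.57, 0, 0, 0.8],
  [-0.15, 0, 0, -0.57, 0, 0, 0.8],
  [-0.15, 0, 0, -0.57, 0, 0, 0.8],
  [-0.15, 0, 0, -0.57, 0, 0, 0.8],
  [-0.15, 0, 0, -0.57, 0, 0, 0.8],
  [-0.15, 0, 0, -0.57, 0, 0, 0.8],
  [-0.15, 0, 0, -0.57, 0, 0, 0.8],
])

```text
t: 7.88
eef_pos: [0.534, 0.0306, 0.1451]
eef_rot: [-3.137, 1.57, -2.766]
wrist_force: [0.8, -0.1, -2.6]
finger_gap: 0.0529
```

```bash
python3 -c "
from g import *
show()"
```

```text
t 7.875 p [0.534  0.0306 0.1451] F [ 0.7916 -0.1046 -2.5754] T [-0.0169  0.0632  0.0132] gap 0.0529
x [-0.0011 -0.0004 -1.    ] z [ 0.932   0.3625 -0.0012] zyaw 21.25 j [-0.1004  0.7108 -0.0713  1.9275  0.0963  0.5077  0.1322]
```

>>> jog_arm([
  [-0.15, 0, 0, -0.57, 0, 0, 0.8],
  [-0.15, 0, 0, -0.57, 0, 0, 0.8],
  [-0.15, 0, 0, -0.57, 0, 0, 0.8],
  [-0.15, 0, 0, -0.57, 0, 0, 0.8],
  [-0.15, 0, 0, -0.57, 0, 0, 0.8],
  [-0.15, 0, 0, -0.57, 0, 0, 0.8],
  [-0.15, 0, 0, -0.57, 0, 0, 0.8],
  [-0.15, 0, 0, -0.57, 0, 0, 0.8],
  [-0.15, 0, 0, -0.57, 0, 0, 0.8],
  [-0.15, 0, 0, -0.57, 0, 0, 0.8],
  [-0.15, 0, 0, -0.57, 0, 0, 0.8],
  [-0.15, 0, 0, -0.57, 0, 0, 0.8],
  [-0.15, 0, 0, -0.57, 0, 0, 0.8],
  [-0.15, 0, 0, -0.57, 0, 0, 0.8],
  [-0.08, 0, 0, -0.3, 0, 0, 0.8],
  [0, 0, 0, 0, 0, 0, 0.8],
])

```text
t: 9.88
eef_pos: [0.534, 0.0303, 0.1531]
eef_rot: [0.885, 1.569, -2.852]
wrist_force: [-1.1, 0.4, -1.5]
finger_gap: 0.0532
```

```bash
python3 -c "
from g import *
show()"; python3 snap.py 3 scene;python3 -c "
from h import *
cv2.imwrite('pics/z3.png',crop('scene',(190,90,140,140),5,'3'))"
```

```text
t 9.875 p [0.534  0.0303 0.1531] F [-1.0888  0.3618 -1.5108] T [ 0.1388  0.1568 -0.049 ] gap 0.0532
x [-0.0015 -0.0005 -1.    ] z [-0.8276  0.5613  0.001 ] zyaw 145.85 j [ 0.2602  0.7783 -0.6868  1.9026  0.7297  0.7312  1.6893]
```

View pics/z3.png

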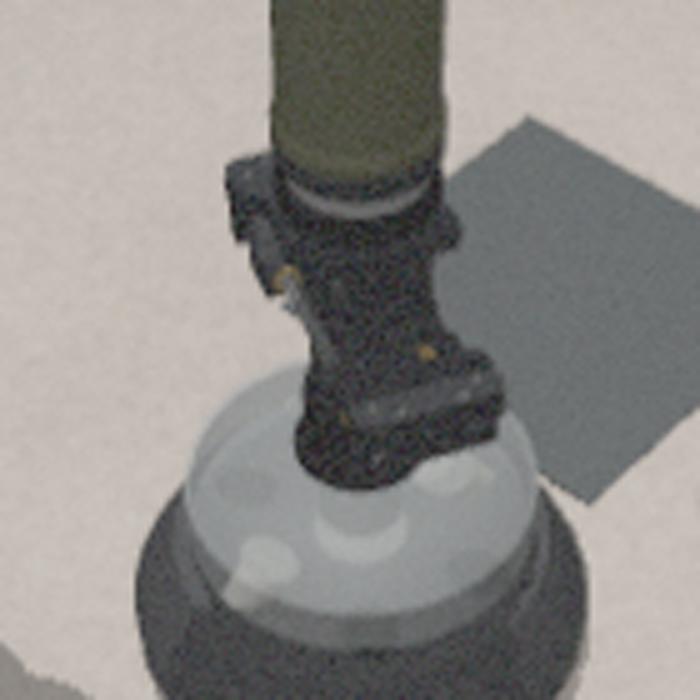

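>>> jog_arm([
  [0, 0, 0, -3, 0, 0, 0.8],
  [0, 0, 0, -8, 0, 0, 0.8],
  [0, 0, 0, -15, 0, 0, 0.8],
  [0, 0, 0, -20, 0, 0, 0.8],
  [0, 0, 0, -20, 0, 0, 0.8],
  [0, 0, 0, -20, 0, 0, 0.8],
  [0, 0, 0, -6, 0, 0, 0.8],
  [0, 0, 0, 0, 0, 0, 0.8],
])

```text
t: 10.92
eef_pos: [0.5345, 0.0307, 0.2462]
eef_rot: [-2.621, 1.57, -0.073]
wrist_force: [0.0, -0.3, -2.8]
finger_gap: 0.0528
```

```bash
python3 -c "
from g import *
show()"; python3 snap.py 4 scene;python3 -c "
from h import *
cv2.imwrite('pics/z4.png',crop('scene',(190,60,180,180),4,'4'))
for n in('top','scene'):
  pass
M=[onz('top',p,.004) for p in [(145,169),(215,178),(205,250),(133,241)]]
N=[onz('scene',p,.004) for p in [(296,116),(355,147),(307,185),(248,150)]]
print(np.mean(M,0),np.mean(N,0))"
```

```text
t 10.925 p [0.5345 0.0307 0.2462] F [ 0.0229 -0.2884 -2.8045] T [0.0893 0.0959 0.0102] gap 0.0528
x [ 0.0009 -0.0001 -1.    ] z [-0.8294  0.5587 -0.0008] zyaw 146.03 j [ 0.3286  0.6593 -0.7958  1.8105  0.582   0.9217  1.8201]
[0.48758006 0.30029973 0.004     ] [0.49128627 0.3074828  0.004     ]
```

View pics/z4.png

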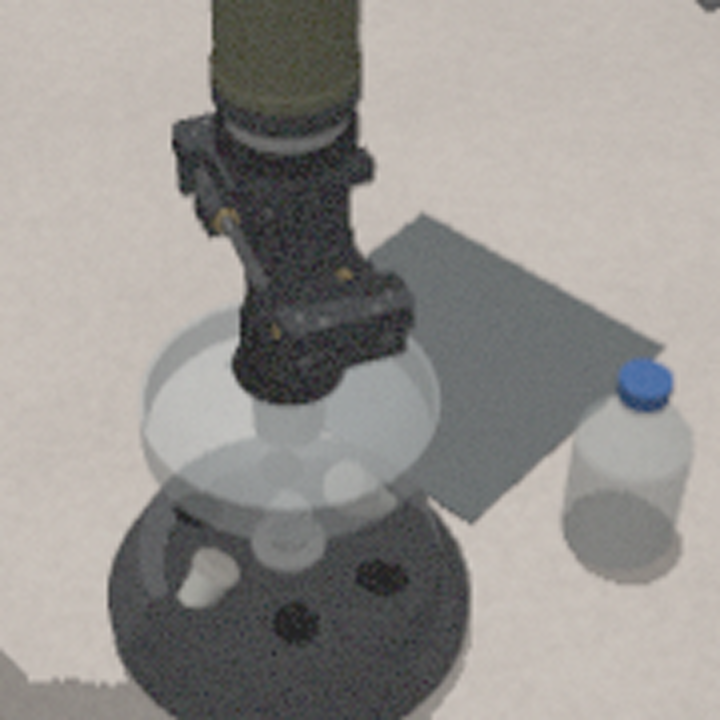

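```bash
python3 -c "
from g import *
from h import *
need([.486,.304,.246]); print(onz('top',(191,141),.15),onz('scene',(351,156),.15))"
```

```text
shift mm (tool) [  -0.5129 -199.8772  192.715 ]
[0.6769 0.2238 0.15  ] [0.6825 0.2214 0.15  ]
```

>>> jog_arm([
  [0, 0, 0, 0, -10, 9.7, 0.8],
  [0, 0, 0, 0, -20, 19, 0.8],
  [0, 0, 0, 0, -28, 27, 0.8],
  [0, 0, 0, 0, -28, 27, 0.8],
  [0, 0, 0, 0, -28, 27, 0.8],
  [0, 0, 0, 0, -28, 27, 0.8],
  [0, 0, 0, 0, -28, 27, 0.8],
  [0, 0, 0, 5, -20, 19, 0.8],
  [0, 0, 0, 20, -10, 10, 0.8],
  [0, 0, 0, 30, 0, 0, 0.8],
  [0, 0, 0, 30, 0, 0, 0.8],
  [0, 0, 0, 30, 0, 0, 0.8],
  [0, 0, 0, 25, 0, 0, 0.8],
  [0, 0, 0, 15, 0, 0, 0.8],
  [0, 0, 0, 0, 0, 0, 0.8],
])

```text
t: 12.85
eef_pos: [0.4853, 0.3045, 0.0897]
eef_rot: [1.027, 1.569, -2.706]
wrist_force: [-0.6, 0.5, -1.5]
finger_gap: 0.0533
```

```bash
python3 -c "
from g import *
show(); need([.486,.304,.067])"; python3 snap.py 5 scene top;python3 -c "
from h import *
a=crop('scene',(220,60,180,180),3,'5'); b=crop('top',(100,120,140,180),3,'5'); cv2.imwrite('pics/z5.png',np.hstack([a[:540],b[:540]])[:, :800])"
```

```text
t 12.850 p [0.4853 0.3045 0.0897] F [-0.6147  0.5405 -1.5396] T [ 0.1182  0.0102 -0.0229] gap 0.0533
x [-0.0019 -0.0009 -1.    ] z [-0.83    0.5578  0.0011] zyaw 146.10 j [-0.3051  0.8976 -0.5915  1.8251  0.7778  0.6694  1.1895]
shift mm (tool) [22.741   0.0139 -0.9077]
```

View pics/z5.png

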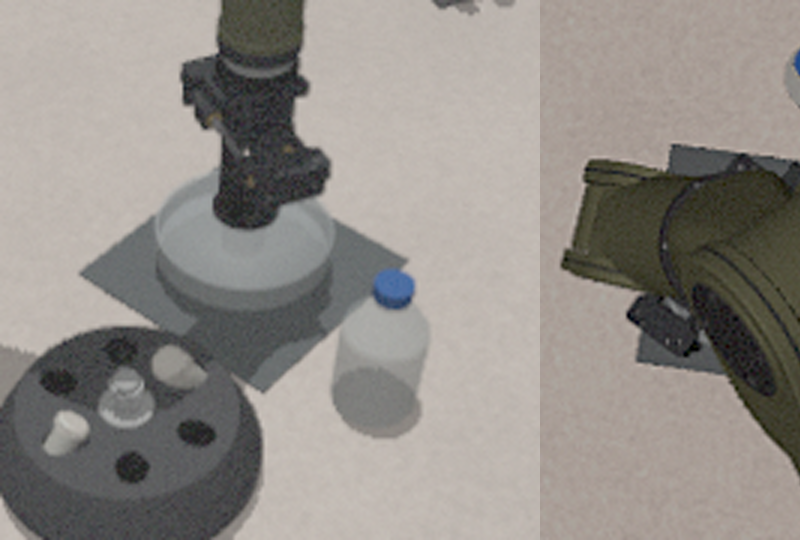

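>>> jog_arm([
  [0, 0, 0, 8, 0, -1, 0.8],
  [0, 0, 0, 7, 0, 0, 0.8],
  [0, 0, 0, 4, 0, 0, 0.8],
  [0, 0, 0, 2, 0, 0, 0.8],
  [0, 0, 0, 1, 0, 0, 0.8],
  [0, 0, 0, 0, 0, 0, 0.8],
])

```text
t: 13.7
eef_pos: [0.4871, 0.3038, 0.0688]
eef_rot: [-1.55, 1.571, 0.999]
wrist_force: [0.8, 0.1, -2.5]
finger_gap: 0.0534
```

>>> jog_arm([
  [0, 0, 0, 1, 0, 0, 0.8],
  [0, 0, 0, 1, 0, 0, 0.8],
  [0, 0, 0, 0, 0, 0, 0.8],
])

```text
t: 14.08
eef_pos: [0.4872, 0.3039, 0.0669]
eef_rot: [-2.026, 1.57, 0.523]
wrist_force: [-1.2, 0.1, 0.5]
finger_gap: 0.0528
```

>>> jog_arm([
  [0, 0, 0, 0.3, 0, 0, 0.6],
  [0, 0, 0, 0, 0, 0, 0.2],
  [0, 0, 0, 0, 0, 0, 0],
  [0, 0, 0, 0, 0, 0, 0],
  [0, 0, 0, -5, 0, 0, 0],
  [0, 0, 0, -20, 0, 0, 0],
  [0, 0, 0, -40, 0, 0, 0],
  [0, 0, 0, -50, 0, 0, 0],
  [0, 0, 0, -50, 0, 0, 0],
  [0, 0, 0, 0, 0, 0, 0],
])

```text
t: 15.32
eef_pos: [0.4885, 0.3061, 0.2367]
eef_rot: [-1.82, 1.561, 0.729]
wrist_force: [0.1, -0.3, -0.7]
finger_gap: 0.0883
```

```bash
python3 -c "
from g import *
show()"; python3 snap.py 6 scene top;python3 -c "
from h import *
a=crop('scene',(220,60,180,180),3,'6'); b=crop('top',(100,120,140,180),3,'6'); cv2.imwrite('pics/z6.png',np.hstack([a[:540],b[:540]])[:, :800])
cv2.imwrite('pics/r6s.png',crop('scene',(205,150,115,100),6,'6'));cv2.imwrite('pics/r6t.png',crop('top',(210,150,95,90),6,'6'))"
```

```text
t 15.325 p [0.4885 0.3061 0.2367] F [ 0.1077 -0.3112 -0.6978] T [0.098  0.0436 0.0064] gap 0.0883
x [ 0.007   0.0063 -1.    ] z [-0.8295  0.5585 -0.0023] zyaw 146.05 j [-0.2146  0.7097 -0.7479  1.7107  0.5797  0.9451  1.3597]
```

View pics/z6.png

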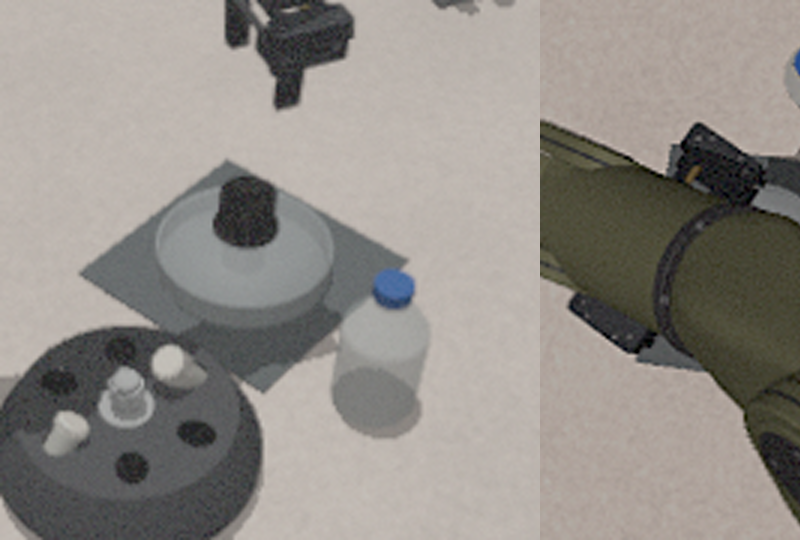

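View pics/r6s.png

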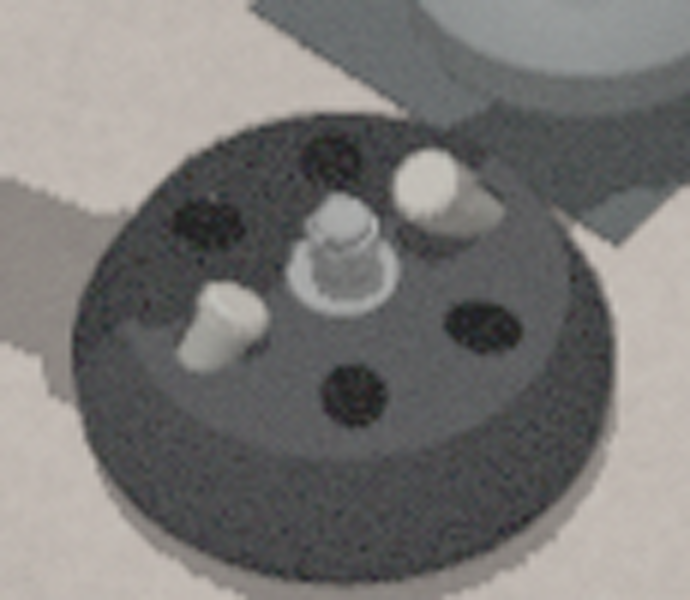

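View pics/r6t.png

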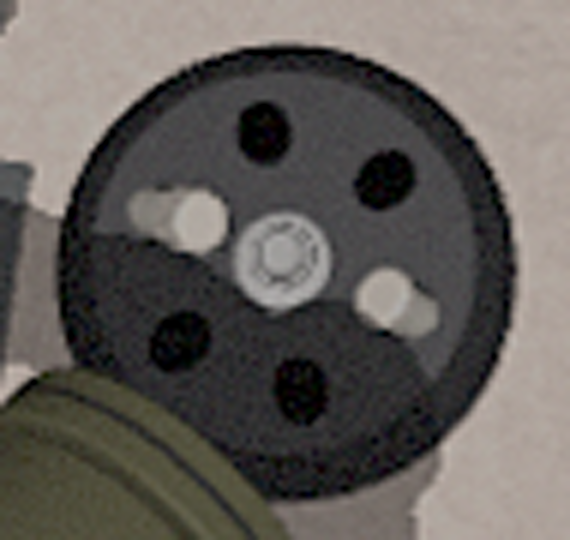

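```bash
cat >> g.py <<'E'
def plan(p1,R1,N,p0=None,R0=None):
    s,R=st(); p0=s["eef_pos"] if p0 is None else np.array(p0); R0=R if R0 is None else R0
    rv=(R0.inv()*R1).as_rotvec(); pp,RR=p0,R0
    w=np.r_[.5,np.ones(N-2),.5] if N>2 else np.ones(N); w=np.cumsum(w)/w.sum()
    for f in w:
        p=p0+(np.array(p1)-p0)*f; Rn=R0*Ro.from_rotvec(rv*f)
        print(np.round((RR.inv()*Rn).as_rotvec(),3).tolist(),np.round(1000*RR.inv().apply(p-pp),1).tolist()); pp,RR=p,Rn
a=np.radians(69.2); O=np.array([.534,.031]); r=np.array([np.cos(a),np.sin(a),0]); n=-np.sin(np.radians(34))*r+np.array([0,0,np.cos(np.radians(34))])
c=np.r_[O,.075]+.066*r; t=np.array([-np.sin(a),np.cos(a),0])
RS=Ro.from_matrix(np.c_[-n,np.cross(t,-n),t])
E
python3 -c "
from g import *
print(c+.18*n); plan(c+.18*n,RS,13)"
```

```text
[ 0.5217 -0.0014  0.2242]
[-0.009, -0.003, -0.025] [0.3, 9.7, -8.3]
[-0.019, -0.006, -0.049] [0.2, 19.6, -16.4]
[-0.019, -0.006, -0.049] [-0.9, 19.9, -16.0]
[-0.019, -0.006, -0.049] [-2.0, 20.1, -15.7]
[-0.019, -0.006, -0.049] [-3.1, 20.3, -15.3]
[-0.019, -0.006, -0.049] [-4.2, 20.4, -14.9]
[-0.019, -0.006, -0.049] [-5.2, 20.4, -14.5]
[-0.019, -0.006, -0.049] [-6.3, 20.4, -14.0]
[-0.019, -0.006, -0.049] [-7.4, 20.3, -13.6]
[-0.019, -0.006, -0.049] [-8.5, 20.2, -13.2]
[-0.019, -0.006, -0.049] [-9.6, 20.0, -12.8]
[-0.019, -0.006, -0.049] [-10.6, 19.7, -12.4]
[-0.009, -0.003, -0.025] [-5.8, 9.7, -6.0]
```

>>> jog_arm([
  [-0.009, -0.003, -0.025, 0.3, 9.7, -8.3, 0.3],
  [-0.019, -0.006, -0.049, 0.2, 19.6, -16.4, 0.35],
  [-0.019, -0.006, -0.049, -0.9, 19.9, -16.0, 0.35],
  [-0.019, -0.006, -0.049, -2.0, 20.1, -15.7, 0.35],
  [-0.019, -0.006, -0.049, -3.1, 20.3, -15.3, 0.35],
  [-0.019, -0.006, -0.049, -4.2, 20.4, -14.9, 0.35],
  [-0.019, -0.006, -0.049, -5.2, 20.4, -14.5, 0.35],
  [-0.019, -0.006, -0.049, -6.3, 20.4, -14.0, 0.35],
  [-0.019, -0.006, -0.049, -7.4, 20.3, -13.6, 0.35],
  [-0.019, -0.006, -0.049, -8.5, 20.2, -13.2, 0.35],
  [-0.019, -0.006, -0.049, -9.6, 20.0, -12.8, 0.35],
  [-0.019, -0.006, -0.049, -10.6, 19.7, -12.4, 0.35],
  [-0.009, -0.003, -0.025, -5.8, 9.7, -6.0, 0.35],
  [0, 0, 0, 0, 0, 0, 0.35],
], grip_force=10)

```text
t: 17.18
eef_pos: [0.5218, -0.0024, 0.2215]
eef_rot: [-1.559, 0.979, 1.22]
wrist_force: [-0.4, -0.4, 0.1]
finger_gap: 0.0574
```

```bash
python3 snap.py 7 scene top;python3 -c "
from g import *
show();need(c+.10*n,RS)
from h import *
b=(190,70,140,140); im=crop('scene',b,5,'7')
p=st()[0]['eef_pos'];print(proj('scene',p))
for L,col in((0,(0,0,255)),(.016,(255,0,255)),(.042,(255,0,255))):
    u=t;v=np.cross(n,u);T=np.linspace(0,6.3,40)[:,None]; rr=.014 if L==0 else .0155
    P=c+n*L+rr*(np.cos(T)*u+np.sin(T)*v)
    if L==0: P=circle(c[:2],.014,.075)
    draw(im,'scene',P,b[0],b[1],5,col)
draw(im,'scene',np.array([p-.003*t,p+.003*t]),b[0],b[1],5,(0,255,0))
draw(im,'scene',np.array([c,c+.17*n]),b[0],b[1],5,(0,255,255))
cv2.imwrite('pics/z7.png',im)
b=(200,130,120,120); im=crop('top',b,5,'7');draw(im,'top',np.array([c,c+.17*n]),b[0],b[1],5,(0,255,255)); cv2.imwrite('pics/z7t.png',im)
"
```

```text
t 17.275 p [ 0.5219 -0.0002  0.2229] F [ 0.0293 -0.1082  0.8262] T [-0.371   0.2538 -0.0029] gap 0.0572
x [ 0.1919  0.5241 -0.8297] z [-0.937   0.3494  0.004 ] zyaw 159.55 j [ 0.9363  0.9363 -1.247   2.0096  0.6426  0.5479  2.2526]
shift mm (tool) [78.1672  0.1686 -0.7368]
rotvec tool [ 0.0028  0.0067 -0.0013]
[[248.7582 161.2634]]
```

View pics/z7.png

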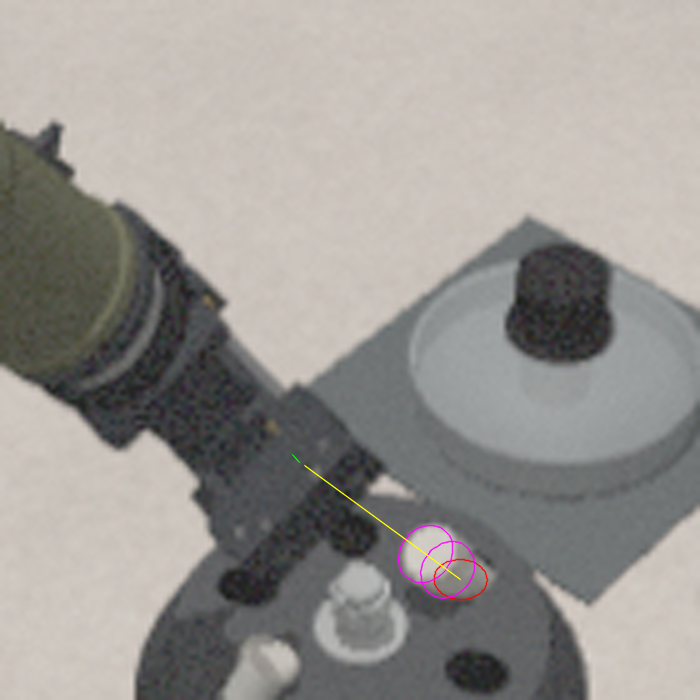

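View pics/z7t.png

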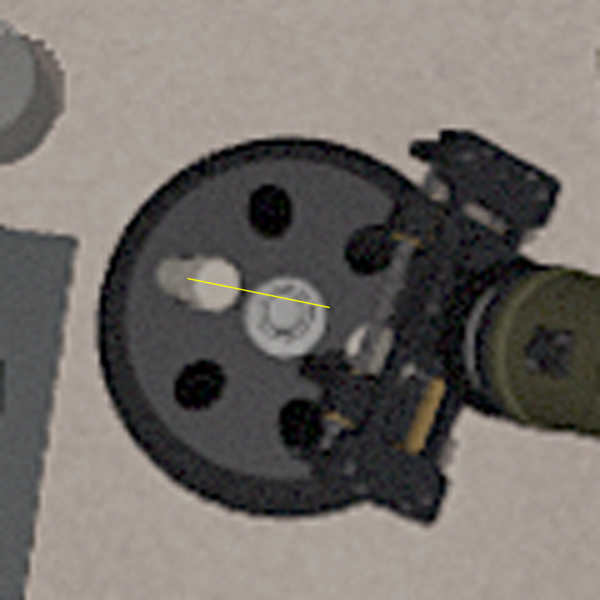

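>>> jog_arm([
  [0, 0.006, 0, 10, 0, -0.5, 0.35],
  [0, 0, 0, 25, 0, 0, 0.35],
  [0, 0, 0, 30, 0, 0, 0.35],
  [0, 0, 0, 25, 0, 0, 0.35],
  [0, 0, 0, 20, 0, 0, 0.35],
  [0, 0, 0, 10, 0, 0, 0.35],
  [0, 0, 0, 0, 0, 0, 0.35],
])

```text
t: 18.15
eef_pos: [0.5465, 0.0626, 0.1235]
eef_rot: [-1.575, 0.979, 1.209]
wrist_force: [0.1, 0.1, -0.3]
finger_gap: 0.0572
```

```bash
python3 snap.py 8 scene top;python3 -c "
from g import *
show();need(c+.014*n,RS)
from h import *
b=(210,110,110,110); im=crop('scene',b,6,'8'); cv2.imwrite('pics/z8.png',im)
b=(200,140,100,100); im=crop('top',b,6,'8'); cv2.imwrite('pics/z8t.png',im)
"
```

```text
t 18.250 p [0.547  0.0616 0.124 ] F [0.7189 0.3082 0.213 ] T [-0.4113  0.2485 -0.0049] gap 0.0571
x [ 0.1994  0.5213 -0.8298] z [-0.9356  0.3531 -0.0029] zyaw 159.32 j [ 0.653   0.9903 -0.9191  2.0608  0.829   0.216   2.0777]
shift mm (tool) [45.0195  0.1445  1.3233]
rotvec tool [ 0.0034 -0.0013 -0.0013]
```

View pics/z8.png

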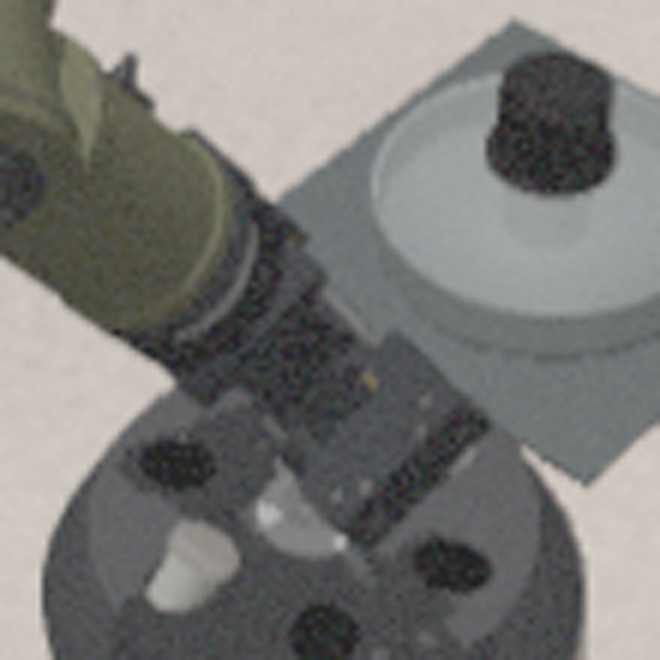

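View pics/z8t.png

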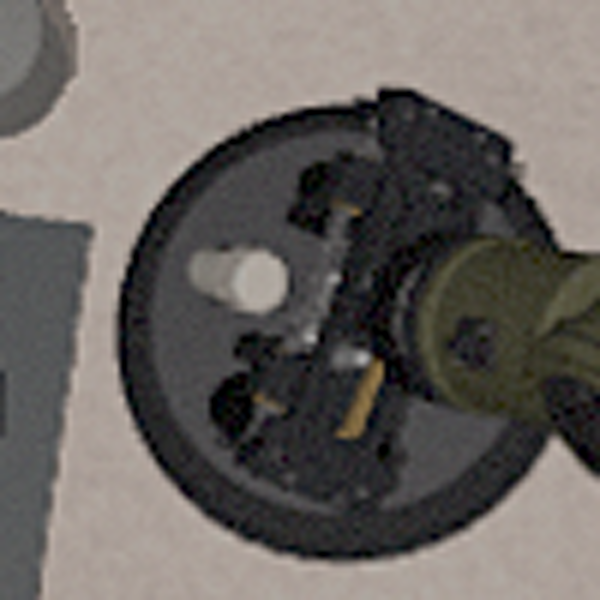

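>>> jog_arm([
  [0, 0, 0, 12, 0, 0.8, 0.35],
  [0, 0, 0, 14, 0, 0, 0.35],
  [0, 0, 0, 12, 0, 0, 0.35],
  [0, 0, 0, 6, 0, 0, 0.35],
  [0, 0, 0, 0, 0, 0, 0.35],
])

```text
t: 18.88
eef_pos: [0.555, 0.0846, 0.0873]
eef_rot: [-1.575, 0.979, 1.206]
wrist_force: [-0.7, -0.5, -0.1]
finger_gap: 0.0575
```

```bash
python3 snap.py 9 scene top;python3 -c "
from g import *
show();need(c+.014*n,RS)
from h import *
b=(210,110,110,110); im=crop('scene',b,6,'9'); cv2.imwrite('pics/z9.png',im)
b=(200,140,100,100); im=crop('top',b,6,'9'); cv2.imwrite('pics/z9t.png',im)
"
```

```text
t 18.975 p [0.5551 0.0843 0.0875] F [0.4196 0.5536 0.9207] T [-0.3702  0.2704  0.0481] gap 0.0573
x [ 0.1997  0.5213 -0.8297] z [-0.9352  0.354  -0.0027] zyaw 159.27 j [ 0.5318  1.0144 -0.7744  2.0609  0.8807  0.0845  2.0183]
shift mm (tool) [ 1.1885 -0.2224  0.7675]
rotvec tool [ 0.0025 -0.0016 -0.0012]
```

View pics/z9t.png

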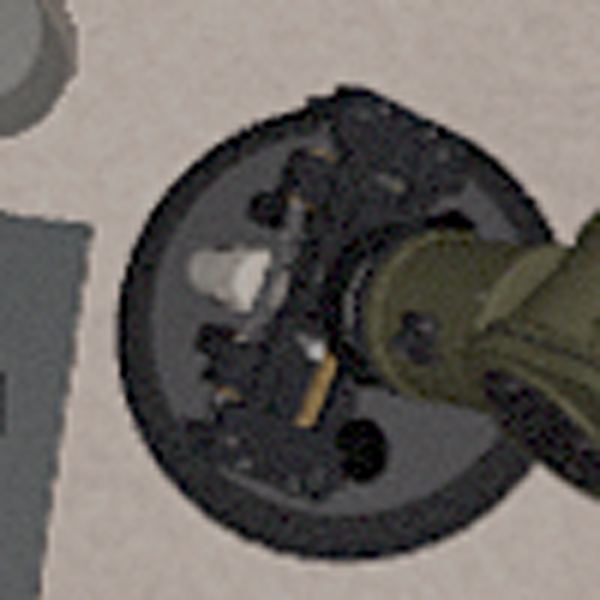

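View pics/z9.png

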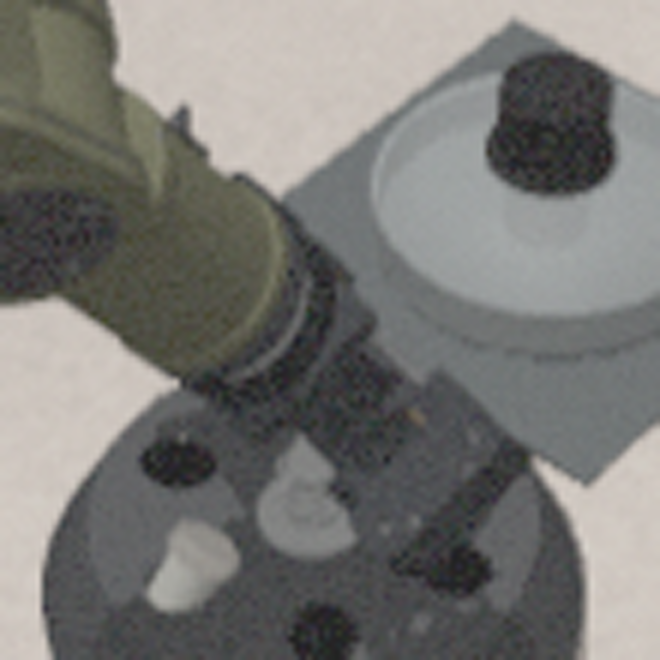

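>>> jog_arm([
  [0, 0, 0, 0, 0, 0, 0.6],
  [0, 0, 0, 0, 0, 0, 0.8],
  [0, 0, 0, 0, 0, 0, 0.9],
  [0, 0, 0, 0, 0, 0, 0.9],
], grip_force=8)

```text
t: 19.48
eef_pos: [0.5549, 0.0847, 0.0873]
eef_rot: [-1.575, 0.979, 1.206]
wrist_force: [-1.4, -0.4, 1.7]
finger_gap: 0.0305
```

```bash
python3 -c "
from g import *
show();need(c+.014*n,RS)"
```

```text
t 19.475 p [0.5549 0.0847 0.0873] F [-1.4392 -0.381   1.6623] T [-0.3566  0.2995  0.0179] gap 0.0305
x [ 0.1991  0.5215 -0.8297] z [-0.9355  0.3533 -0.0025] zyaw 159.31 j [ 0.5309  1.0147 -0.774   2.0611  0.8809  0.0841  2.0182]
shift mm (tool) [ 0.8462 -0.0504  0.4248]
rotvec tool [ 0.003  -0.001  -0.0011]
```

Gripped with gap 30.5 mm (cap 31 mm) and little side force. Firm up and draw out along the slope.

>>> jog_arm([
  [0, 0, 0, 0, 0, 0, 0.9],
  [0, 0, 0, 0, 0, 0, 0.9],
  [0, 0, 0, -3, 0, 0, 0.9],
  [0, 0, 0, -7, 0, 0, 0.9],
  [0, 0, 0, -10, 0, 0, 0.9],
  [0, 0, 0, 0, 0, 0, 0.9],
], grip_force=25)

```text
t: 20.23
eef_pos: [0.5511, 0.0737, 0.1045]
eef_rot: [-1.576, 0.978, 1.204]
wrist_force: [0.0, 0.4, 0.0]
finger_gap: 0.0302
```

```bash
python3 snap.py 10 scene top;python3 -c "
from g import *
show();need(c+.034*n,RS)
from h import *
b=(210,110,110,110); im=crop('scene',b,6,'10'); cv2.imwrite('pics/z10.png',im)
b=(200,140,100,100); im=crop('top',b,6,'10'); cv2.imwrite('pics/z10t.png',im)
"
```

```text
t 20.325 p [0.5511 0.074  0.104 ] F [-0.7296  0.3525 -0.0013] T [-0.3635  0.2312  0.0395] gap 0.0301
x [ 0.1998  0.5215 -0.8295] z [-0.9353  0.354  -0.0028] zyaw 159.27 j [ 0.5888  1.0036 -0.8427  2.0632  0.8698  0.1448  2.0339]
shift mm (tool) [ 1.0512 -0.1141  0.743 ]
rotvec tool [ 0.0026 -0.0016 -0.0008]
```

View pics/z10t.png

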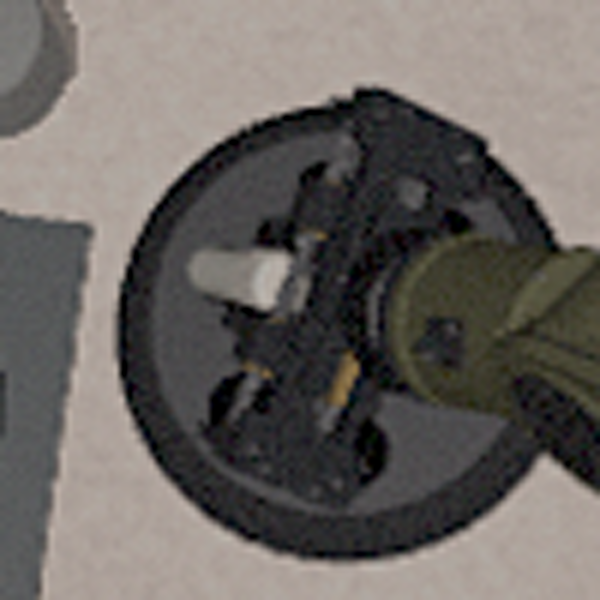

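>>> jog_arm([
  [0, 0, 0, -8, 0, 0, 0.9],
  [0, 0, 0, -14, 0, 0, 0.9],
  [0, 0, 0, -14, 0, 0, 0.9],
  [0, 0, 0, -14, 0, 0, 0.9],
  [0, 0, 0, -12, 0, 0, 0.9],
  [0, 0, 0, -8, 0, 0, 0.9],
  [0, 0, 0, 0, 0, 0, 0.9],
])

```text
t: 21.2
eef_pos: [0.5372, 0.0374, 0.1621]
eef_rot: [-1.576, 0.978, 1.205]
wrist_force: [0.6, -0.0, -1.4]
finger_gap: 0.0305
```

```bash
python3 snap.py 11 scene top;python3 -c "
from g import *
show()
from h import *
b=(190,70,140,140); im=crop('scene',b,5,'11'); cv2.imwrite('pics/z11.png',im)
M=np.array([onz('top',(340+x/7-.4,180+y/7-.4),.062) for x,y in [(193,70),(332,105),(225,530),(95,485)]])
N=np.array([onz('scene',(105+x/6-.4,235+y/6-.4),.062) for x,y in [(455,385),(308,485),(58,142),(192,55)]])
for Q in(M,N):
  d=(Q[0]+Q[1]-Q[2]-Q[3])/2; w=(Q[0]+Q[3]-Q[1]-Q[2])/2
  print(Q.mean(0),np.linalg.norm(d),np.linalg.norm(w),np.degrees(np.arctan2(d[1],d[0])))
"
```

```text
t 21.300 p [0.5369 0.0378 0.1616] F [-0.338   0.6715 -0.2882] T [-0.515   0.3016 -0.0062] gap 0.0305
x [ 0.1988  0.5214 -0.8298] z [-0.9355  0.3533 -0.0022] zyaw 159.31 j [ 0.7733  0.9723 -1.0644  2.0539  0.7848  0.3493  2.1214]
[ 0.4505 -0.3132  0.062 ] 0.18906841725158327 0.06144970239547858 -14.651747782986185
[ 0.4514 -0.3115  0.062 ] 0.19024391361233503 0.06275412402163251 -14.900473555072425
```

View pics/z11.png

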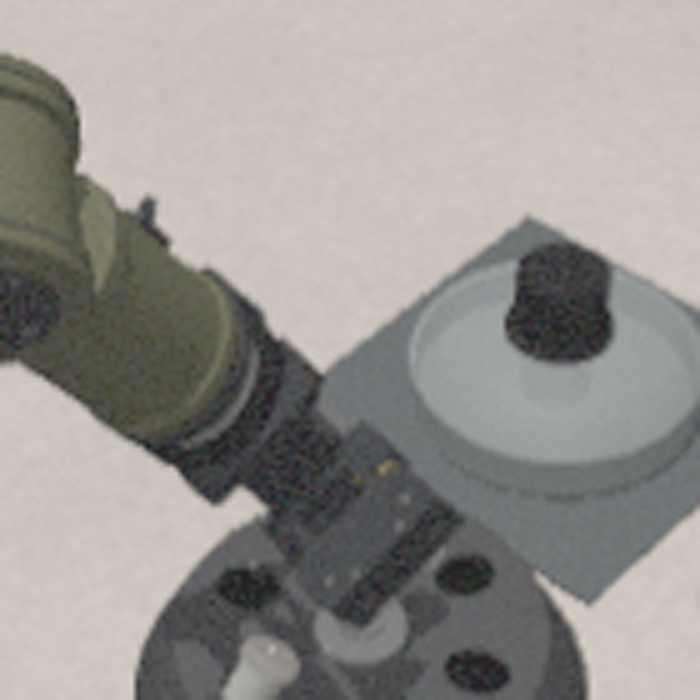

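```bash
python3 -c "
from g import *
s,R=st();p=s['eef_pos']
print('lift');plan(p+[0,0,.045],R,4)
R1=down(np.radians(159.3)); p1=np.array([.51,-.01,.225])
print('untilt');plan(p1,R1,7,p+[0,0,.045],R)
yw=np.radians(-14.8); C=np.array([.451,-.3123]); P0=C-.06*np.array([np.cos(yw),np.sin(yw)]);print(P0)
R2=down(np.radians(75.2)); print('go');plan(np.r_[P0,.215],R2,12,p1,R1)
"
```

```text
lift
[0.0, 0.0, 0.0] [-6.2, -4.2, -0.0]
[0.0, 0.0, 0.0] [-12.4, -8.4, -0.0]
[0.0, 0.0, 0.0] [-12.4, -8.4, -0.0]
[0.0, 0.0, 0.0] [-6.2, -4.2, -0.0]
untilt
[0.0, -0.0, 0.049] [-3.8, 2.9, 0.7]
[0.0, -0.0, 0.099] [-7.3, 6.2, 1.4]
[0.0, -0.0, 0.099] [-6.6, 6.9, 1.4]
[0.0, -0.0, 0.099] [-5.9, 7.5, 1.4]
[0.0, -0.0, 0.099] [-5.2, 8.0, 1.4]
[0.0, -0.0, 0.099] [-4.4, 8.5, 1.4]
[0.0, -0.0, 0.049] [-1.8, 4.4, 0.7]
[ 0.393 -0.297]
go
[0.067, 0.0, 0.0] [0.5, 14.1, 0.4]
[0.133, 0.0, 0.0] [0.9, 28.2, -1.2]
[0.133, 0.0, 0.0] [0.9, 27.7, -4.9]
[0.133, 0.0, 0.0] [0.9, 26.9, -8.5]
[0.133, 0.0, 0.0] [0.9, 25.5, -12.0]
[0.133, 0.0, 0.0] [0.9, 23.6, -15.3]
[0.133, 0.0, 0.0] [0.9, 21.4, -18.3]
[0.133, 0.0, 0.0] [0.9, 18.8, -21.0]
[0.133, 0.0, 0.0] [0.9, 15.8, -23.3]
[0.133, 0.0, 0.0] [0.9, 12.6, -25.2]
[0.133, 0.0, 0.0] [0.9, 9.1, -26.7]
[0.067, 0.0, 0.0] [0.5, 2.7, -13.8]
```

>>> jog_arm([
  [0, 0, 0, -6.2, -4.2, 0, 0.9],
  [0, 0, 0, -12.4, -8.4, 0, 0.9],
  [0, 0, 0, -12.4, -8.4, 0, 0.9],
  [0, 0, 0, -6.2, -4.2, 0, 0.9],
  [0, 0, 0.049, -3.8, 2.9, 0.7, 0.9],
  [0, 0, 0.099, -7.3, 6.2, 1.4, 0.9],
  [0, 0, 0.099, -6.6, 6.9, 1.4, 0.9],
  [0, 0, 0.099, -5.9, 7.5, 1.4, 0.9],
  [0, 0, 0.099, -5.2, 8.0, 1.4, 0.9],
  [0, 0, 0.099, -4.4, 8.5, 1.4, 0.9],
  [0, 0, 0.049, -1.8, 4.4, 0.7, 0.9],
  [0, 0, 0, 0, 0, 0, 0.9],
])

```text
t: 22.8
eef_pos: [0.5101, -0.0086, 0.2258]
eef_rot: [2.89, 1.567, -0.611]
wrist_force: [0.2, 0.8, -1.4]
finger_gap: 0.0303
```

```bash
python3 snap.py 12 scene;python3 -c "
from g import *
show()
from h import *
b=(170,70,140,140); im=crop('scene',b,5,'12'); cv2.imwrite('pics/z12.png',im)
yw=np.radians(-14.8)
plan([.393,-.297,.215],down(np.radians(75.2)),12)"
```

```text
t 22.850 p [ 0.5099 -0.0093  0.2254] F [-0.2866 -0.5478 -0.492 ] T [0.1128 0.0815 0.0108] gap 0.0302
x [ 0.0026 -0.002  -1.    ] z [-0.9358  0.3524 -0.0031] zyaw 159.37 j [ 0.4802  0.7034 -0.9362  1.9047  0.7233  0.9116  1.964 ]
[0.067, -0.0, 0.0] [0.5, 14.1, 0.4]
[0.134, -0.0, 0.0] [1.0, 28.2, -1.2]
[0.134, -0.0, 0.0] [1.0, 27.8, -4.9]
[0.134, -0.0, 0.0] [1.0, 26.9, -8.6]
[0.134, -0.0, 0.0] [1.0, 25.5, -12.1]
[0.134, -0.0, 0.0] [1.0, 23.7, -15.4]
[0.134, -0.0, 0.0] [1.0, 21.4, -18.4]
[0.134, -0.0, 0.0] [1.0, 18.8, -21.1]
[0.134, -0.0, 0.0] [1.0, 15.8, -23.4]
[0.134, -0.0, 0.0] [1.0, 12.6, -25.3]
[0.134, -0.0, 0.0] [1.0, 9.1, -26.7]
[0.067, -0.0, 0.0] [0.5, 2.7, -13.9]
```

View pics/z12.png

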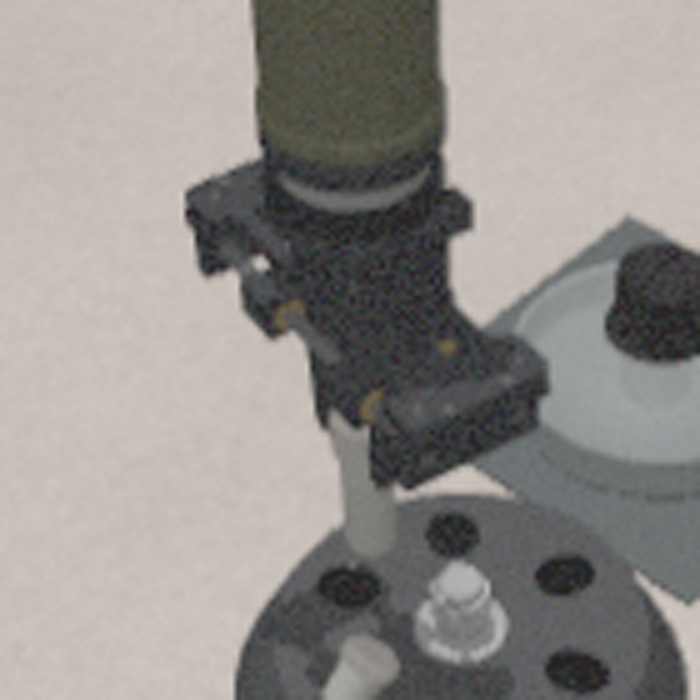

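>>> jog_arm([
  [0.067, 0, 0, 0.5, 14.1, 0.4, 0.9],
  [0.134, 0, 0, 1, 28.2, -1.2, 0.9],
  [0.134, 0, 0, 1, 27.8, -4.9, 0.9],
  [0.134, 0, 0, 1, 26.9, -8.6, 0.9],
  [0.134, 0, 0, 1, 25.5, -12.1, 0.9],
  [0.134, 0, 0, 1, 23.7, -15.4, 0.9],
  [0.134, 0, 0, 1, 21.4, -18.4, 0.9],
  [0.134, 0, 0, 1, 18.8, -21.1, 0.9],
  [0.134, 0, 0, 1, 15.8, -23.4, 0.9],
  [0.134, 0, 0, 1, 12.6, -25.3, 0.9],
  [0.134, 0, 0, 1, 9.1, -26.7, 0.9],
  [0.067, 0, 0, 0.5, 2.7, -13.9, 0.9],
  [0, 0, 0, 0, 0, 0, 0.9],
])

```text
t: 24.48
eef_pos: [0.3912, -0.2983, 0.2142]
eef_rot: [-2.179, 1.569, -0.875]
wrist_force: [0.2, 1.0, -0.7]
finger_gap: 0.0304
```

```bash
python3 snap.py 13 scene top;python3 -c "
from g import *
show();need([.393,-.297,.150],down(np.radians(75.2)))
from h import *
b=(85,170,120,150); im=crop('scene',b,4,'13'); b2=(310,150,100,120);i2=crop('top',b2,5,'13');cv2.imwrite('pics/z13.png',im);cv2.imwrite('pics/z13t.png',i2)
p=st()[0]['eef_pos'];q=p-[0,0,.065];print(proj('scene',[p,q]),proj('top',[p,q]))
"
```

```text
t 24.575 p [ 0.3925 -0.2965  0.2144] F [ 0.2438  0.5036 -0.135 ] T [-0.013   0.0385 -0.0138] gap 0.0302
x [ 0.0025 -0.0008 -1.    ] z [ 0.2597  0.9657 -0.0001] zyaw 74.95 j [ 0.9088  0.5991 -0.5615  1.9768  0.4858  0.6978  1.3541]
shift mm (tool) [64.4031 -0.4446 -0.3761]
rotvec tool [-0.0044 -0.0001  0.0026]
[[116.6082 221.8279]
 [123.8076 239.4134]] [[377.3211 240.8062]
 [371.5679 240.8987]]
```

View pics/z13.png

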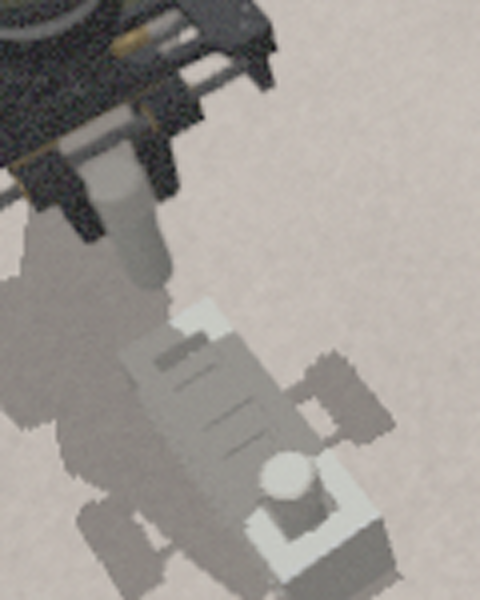

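View pics/z13t.png

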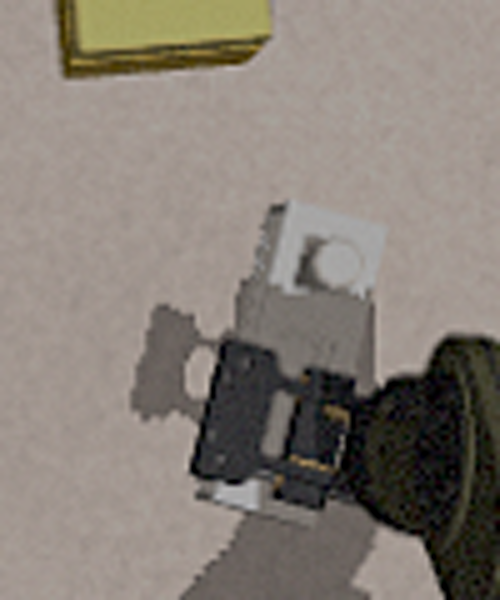

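```bash
python3 -c "
from h import *
print(onz('scene',(132.6,260.3),.062))
print(onz('scene',(105+245/6-.4,235+257/6-.4),.062))"
```

```text
[ 0.39240917 -0.29592242  0.062     ]
[ 0.44995382 -0.31162683  0.062     ]
```

>>> jog_arm([
  [0, 0, 0.0026, 12, -0.4, -0.4, 0.9],
  [0, 0, 0, 25, 0, 0, 0.9],
  [0, 0, 0, 20, 0, 0, 0.9],
  [0, 0, 0, 8, 0, 0, 0.9],
  [0, 0, 0, 0, 0, 0, 0.9],
])

```text
t: 25.2
eef_pos: [0.3925, -0.2972, 0.1489]
eef_rot: [1.903, 1.569, -3.072]
wrist_force: [-0.2, -0.9, -0.2]
finger_gap: 0.0304
```

```bash
python3 snap.py 14 scene;python3 -c "
from g import *
show();need([.393,-.297,.100],down(np.radians(75.2)))
from h import *
b=(85,200,110,110); im=crop('scene',b,6,'14');cv2.imwrite('pics/z14.png',im)
"
```

```text
t 25.250 p [ 0.3928 -0.2976  0.1494] F [-0.6419 -0.2031 -0.6886] T [ 0.0164 -0.0303 -0.0133] gap 0.0304
x [-0.0005 -0.0008 -1.    ] z [ 0.2604  0.9655 -0.0009] zyaw 74.90 j [ 0.8421  0.6979 -0.4651  2.0351  0.5942  0.5426  1.2578]
shift mm (tool) [49.3956 -0.0501  0.6234]
rotvec tool [-0.0052 -0.0009 -0.0003]
```

View pics/z14.png

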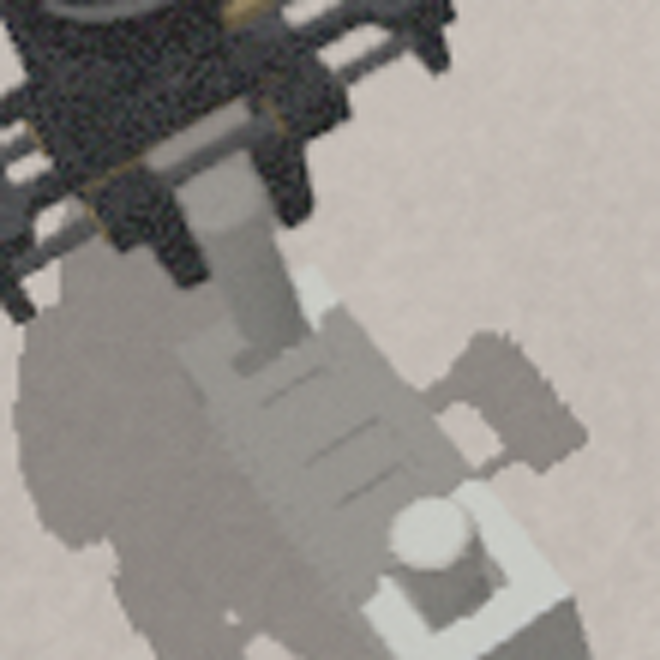

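>>> jog_arm([
  [0, 0, 0, 8, 0, 1.2, 0.9],
  [0, 0, 0, 10, 0, 0, 0.9],
  [0, 0, 0, 12, 0, 0, 0.9],
  [0, 0, 0, 12, 0, 0, 0.9],
  [0, 0, 0, 8, 0, 0, 0.9],
  [0, 0, 0, 0, 0, 0, 0.9],
])

```text
t: 26.0
eef_pos: [0.3924, -0.2965, 0.0986]
eef_rot: [2.01, 1.569, -2.966]
wrist_force: [-0.1, -0.3, -0.0]
finger_gap: 0.0303
```

```bash
python3 -c "
from g import *
show();need([.3925,-.2964,.069],down(np.radians(75.2)))"
```

```text
t 26.000 p [ 0.3924 -0.2965  0.0986] F [-0.0776 -0.3223 -0.0376] T [ 0.0117 -0.0392 -0.0195] gap 0.0303
x [-0.0019 -0.0003 -1.    ] z [ 0.261   0.9653 -0.0008] zyaw 74.87 j [ 0.7769  0.7796 -0.366   2.0704  0.6823  0.4125  1.1773]
shift mm (tool) [29.62   -0.0893  0.1551]
rotvec tool [-0.0058 -0.0008 -0.0017]
```

In the hole with no contact force. Lower to the floor.

>>> jog_arm([
  [0, 0, 0, 8, 0, 0, 0.9],
  [0, 0, 0, 8, 0, 0, 0.9],
  [0, 0, 0, 6, 0, 0, 0.9],
  [0, 0, 0, 4, 0, 0, 0.9],
  [0, 0, 0, 1.5, 0, 0, 0.9],
  [0, 0, 0, 0, 0, 0, 0.9],
])

```text
t: 26.75
eef_pos: [0.3928, -0.2968, 0.0718]
eef_rot: [2.872, 1.57, -2.105]
wrist_force: [0.2, -0.3, -0.6]
finger_gap: 0.0305
```

```bash
python3 -c "
from g import *
show()"
```

```text
t 26.750 p [ 0.3928 -0.2968  0.0718] F [ 0.2308 -0.2606 -0.567 ] T [ 0.0205 -0.0048  0.0195] gap 0.0305
x [-0.0006 -0.001  -1.    ] z [ 0.2613  0.9653 -0.0011] zyaw 74.86 j [ 0.7386  0.8252 -0.3041  2.0826  0.7281  0.3388  1.1361]
```

>>> jog_arm([
  [0, 0, 0, 1, 0, 0, 0.9],
  [0, 0, 0, 1, 0, 0, 0.9],
  [0, 0, 0, 0, 0, 0, 0.9],
])

```text
t: 27.12
eef_pos: [0.3935, -0.2971, 0.0709]
eef_rot: [-2.325, 1.568, -1.019]
wrist_force: [-0.8, 0.9, 9.9]
finger_gap: 0.0302
```

>>> jog_arm([
  [0, 0, 0, -1, 0, 0, 0.9],
  [0, 0, 0, 0, 0, 0, 0.85],
], grip_force=5)

```text
t: 27.38
eef_pos: [0.3928, -0.297, 0.071]
eef_rot: [3.138, 1.57, -1.839]
wrist_force: [-0.7, -0.4, 2.0]
finger_gap: 0.0305
```

```bash
python3 snap.py 15 scene; python3 -c "
from g import *
show()
from h import *
b=(85,200,110,110); im=crop('scene',b,6,'15');cv2.imwrite('pics/z15.png',im)"
```

```text
t 27.425 p [ 0.3929 -0.297   0.071 ] F [-0.2722 -0.3314  1.8093] T [ 0.0019  0.0071 -0.0451] gap 0.0306
x [-0.0003 -0.0012 -1.    ] z [ 0.2614  0.9652 -0.0012] zyaw 74.85 j [ 0.7373  0.8267 -0.3018  2.0829  0.7297  0.336   1.1347]
```

View pics/z15.png

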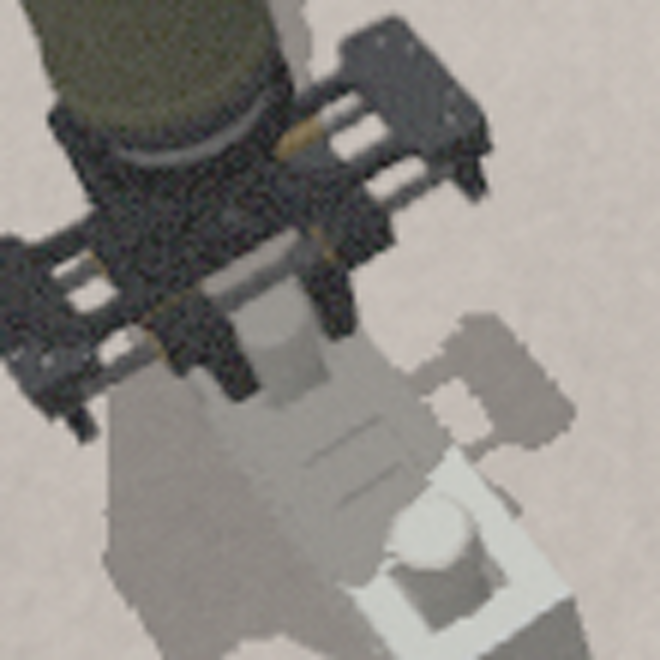

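>>> jog_arm([
  [0, 0, 0, 0, 0, 0, 0.5],
  [0, 0, 0, 0, 0, 0, 0.2],
  [0, 0, 0, 0, 0, 0, 0.1],
  [0, 0, 0, -5, 0, 0, 0.1],
  [0, 0, 0, -15, 0, 0, 0.1],
  [0, 0, 0, -30, 0, 0, 0.1],
  [0, 0, 0, -40, 0, 0, 0.1],
  [0, 0, 0, -50, 0, 0, 0.1],
  [0, 0, 0, -20, -30, 0, 0.1],
  [0, 0, 0, 0, -40, 20, 0.1],
  [0, 0, 0, 0, -40, 40, 0.1],
  [0, 0, 0, 0, 0, 40, 0.1],
  [0, 0, 0, 0, 0, 40, 0.1],
  [0, 0, 0, 0, 0, 30, 0.1],
  [0, 0, 0, 0, 0, 0, 0],
])

```text
t: 29.3
eef_pos: [0.544, -0.1581, 0.2312]
eef_rot: [-0.024, 1.57, 1.288]
wrist_force: [0.2, -0.9, -0.0]
finger_gap: 0.0869
```

```bash
python3 snap.py 16 scene top; python3 -c "
from g import *
show()
from h import *
b=(95,220,110,110); im=crop('scene',b,6,'16');cv2.imwrite('pics/z16.png',im)"
```

```text
t 29.400 p [ 0.543  -0.1623  0.2307] F [-1.0753 -0.6863 -1.003 ] T [-0.0622 -0.0536 -0.0023] gap 0.0883
x [-0.0013 -0.002  -1.    ] z [ 0.2616  0.9652 -0.0023] zyaw 74.83 j [ 0.5353  0.6662 -0.5586  1.7422  0.448   0.8643  1.0819]
```

View pics/z16.png

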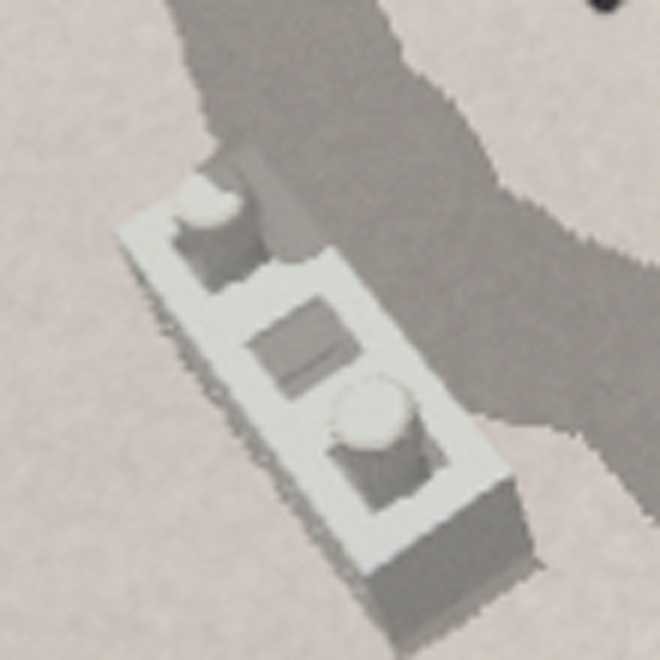

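View pics/scene16.png

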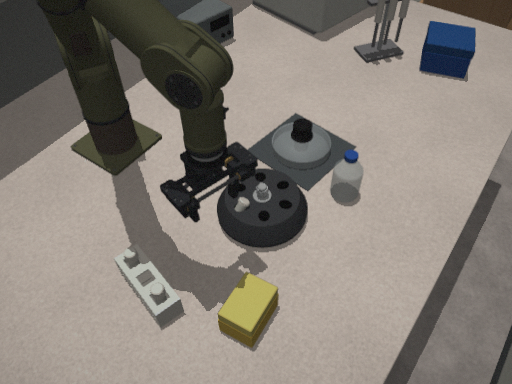

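View pics/top16.png

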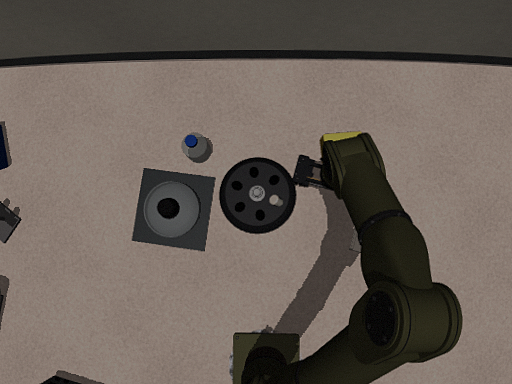

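```bash
python3 -c "
from g import *
print(arm.close_job())"
```

```text
the job is handed in; nothing more can be done
None
```

The job is done and handed in at about 29 s, well inside the 70 s limit; no verdict is reported.

- **Cover:** I turned the knob 241° anticlockwise in one grip, raising it with the thread, then lifted it off. It lies knob up, entirely on the mat.
- **Sample tube:** I drew it about 90 mm out along its slant, brought it upright above the rotor, and stood it in the -x rack place.

**Last checks:** the final pictures show the following:
- The sample stands upright in its place, looking just like the stored tube beside it.
- The balance tube is in the rotor.
- The bottle and stored tube show no visible change. The tip box shows none in the scene view, but the arm hides most of it from above.
- The gripper is open, clear of everything.

Every wrist force I read was under 3 N, except about 10 N when the tube met the rack floor. It met the floor about 2 mm higher than I had calculated. I took that as a small error in where I gripped the cap, since the picture showed it in its place.

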